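Load the conditioned ampoule into the calorimeter with the sprung tongs

TASK

Take the sprung tongs from their stand, reach down the deep well of the conditioning block, squeeze them shut on the stud of the orange-capped ampoule and lift it out; then lower it into the open channel of the white calorimeter and press it gently but fully home in the measuring cup at the bottom. The cup is not quite central in its channel, so feel your way in and never force it; do not touch the ampoules with the fingers, and leave the white-capped and blue-capped ampoules in their wells. Finish with the tongs standing upright in their stand again, and let go.

Things in the scene. Friction and masses are not known exactly. Their poses are not given: they have to be found in the camera images.
- tongs_grip (a point): Sprung tongs, 146 mm tall, standing upright: two parallel steel legs with blue ribbed handle pads. This point: midway between the pads, 110 mm above the tips, where to grip. z points up, away from the tips; the legs close along x. Open, the pads are 46 mm over their outer faces, 20 mm wide (y), from 78 to 146 mm above the tips. Open legs below: 30 mm over all (x), 9 mm wide (y). 0.24 kg.
- tongs_tip (a point): Midway between the tongs' tips, at their lowest end; axes as tongs_grip. Each tip is an inward hook, 5 mm tall. Open, the hooks are 18 mm apart (the legs above them 24 mm); shut, 5 mm. Carry the tongs with the pads squeezed a little (each leg about 2 mm in): the spring then holds them in the grasp and the hooks still pass a stud's head.
- leg_a (a joint): Inward travel of the tongs' +x leg: 0 open, 0.0065 m shut, 0.005 m on a stud. A spring opens the legs: squeezing the pads takes 2.8 N per mm of leg travel, 14 N to reach a stud; what is squeezed beyond that grips the stud.
- leg_b (a joint): The same for the tongs' -x leg.
- tongs_stand: Fixed grey stand, 56 x 42 mm on an 86 x 66 mm steel foot, 84 mm tall; origin at the centre of its underside. Slot in its top: 37 mm along its x, 17 mm along y, open down to 5 mm above the worktop. The tongs' legs hang in it, the undersides of the blue pads rest on its top, tips 6 mm above the worktop, tongs x along the stand's x.
- conditioning_block: Fixed aluminium dry block in a black base, 84 x 170 x 95 mm; origin at the centre of its underside. Three wells along its y, at -46, 0 and +46 mm, one ampoule in each, order changing. A well is 36 mm wide from the top to 42 mm above the worktop, then 30 mm wide to its floor at 15 mm. A thin probe stands 30 mm above the top at the corner (+30, +70 mm).
- ampoule_orange_center (a point): Half-way up the ampoule with the ORANGE cap, the one to move; z up. Glass, 28 mm wide, foot bevelled 1 mm. Cap top 34 mm above its foot, 11.5 mm above this point. On the cap a steel stud: neck 8 mm wide and 7.5 mm tall, then a domed head 12 mm wide, top 45.5 mm above the foot. The hooks pass the head, rest on the cap and close on the neck under the head. About 0.06 kg.
- ampoule_white_center (a point): The same point of the ampoule with the WHITE cap; leave it in its well.
- ampoule_blue_center (a point): The same point of the ampoule with the BLUE cap; leave it in its well.
- calorimeter: Fixed white calorimeter, 176 x 166 x 108 mm, display on its front (-x); origin at the centre of its underside. Two channels in its grey top: the one at y = +34 mm is open; the one at y = -34 mm has a black plug, 34 mm tall. In the cup's wall three contact springs meet the ampoule 10 mm above the cup's floor and resist its last 13 mm with 4 to 12 N.
- channel_mouth (a point): Centre of the open channel's mouth, 108 mm above the worktop; channel 42 mm wide, to 42 mm above the worktop. Below it the fixed cup: broad flat rim 36 mm above the worktop, edge bevelled 1 mm; bore 29.4 mm, floor at 15 mm. The cup is 3 to 4.5 mm off the channel's axis, direction unknown; within 2 mm of its axis the ampoule slips in, else it stands on the rim. Home: ampoule centre 70.5 mm below.
Things that resemble listed ones, but are neither listed nor needed, are in the scene too. Of the things that look like the part that bears tongs_grip, the larger one is meant.

How it is judged:
On the way, in this order (a step that is already met when the one before it is completed fails the run):
1. the orange-capped ampoule hangs in the tongs, lifted clear above the conditioning block (height (world z) of ampoule_orange_center above 0.12 m and contact force between tongs and ampoule_orange above 1 N), for 0.2 s.
2. the orange-capped ampoule is fully home in the calorimeter's cup (z of ampoule_orange_center in the frame of channel_mouth below -0.069 m and horizontal distance between ampoule_orange_center and channel_mouth below 0.006 m), for 0.2 s.
At the end, for the whole second after the job is handed in: The orange-capped ampoule stands upright and fully home in the cup (centre at least 69 mm below the channel mouth, within 6 mm of its axis); the tongs stand upright in their stand's slot (tips less than 12 mm up and 12 mm off centre), at rest; the other two ampoules within 8 mm of their start (all of step 2 and angle between ampoule_orange_center's own z axis and vertical below 0.1 rad and horizontal distance between tongs_tip and tongs_stand below 0.012 m and height (world z) of tongs_tip below 0.012 m and angle between tongs_grip's own z axis and vertical below 0.12 rad and linear speed of each of tongs, ampoule_orange below 0.02 m/s and distance of each of ampoule_white_center, ampoule_blue_center from where it was at the start of the episode below 0.008 m); the robot touches nothing.
It fails at once if a finger or the arm touches an ampoule (contact force between any of the fingers, the arm and ampoule_orange above 0.3 N or contact force between the fingers and ampoule_white above 0.3 N or contact force between the fingers and ampoule_blue above 0.3 N).
It fails at once if the ampoule is forced: more than 35 N between it and the calorimeter (contact springs included) (contact force between ampoule_orange and calorimeter above 35 N).
It fails at once if the ampoule is pressed into its well or against its wall with more than 30 N (contact force between ampoule_orange and conditioning_block above 30 N).
It fails at once if the tongs are rammed into the block or the calorimeter with more than 25 N (contact force between tongs and conditioning_block above 25 N or contact force between tongs and calorimeter above 25 N).
It fails at once if the white-capped or blue-capped ampoule is pulled out of place (distance of any of ampoule_white_center, ampoule_blue_center from where it was at the start of the episode above 0.015 m).
It also fails if it takes over 72 s, if anything falls off the work surface, if the arm or the gripper's body presses on something with over 40 N, if the wrist force passes 120 N, or if a joint passes its speed limit or range.

ROBOT

A 7-joint arm with a two-finger parallel gripper is mounted at the origin on a cart in front of the work surface, level with it; the furniture and walls round the work are solid. World frame = base frame: x ahead of the robot, y to its left, z up, the work surface at z = 0. Lengths are in m, angles in rad, forces in N, time in s.
With the tool pointing down it reaches from about 0.425 to 0.925 m from the base axis. Payload 6.8 kg.
Tool frame: the origin (TCP) lies midway between the tips of the shut fingers; the grasp point (between the pads) lies 19 mm behind it; x points along the fingers, y is the direction in which the jaws open and shut, and the axes are right-handed (so a half turn about x gives the same grasp; the last joint's range is limited). The gripper opens to 85 mm and grips with 20 to 120 N. Pads are 22 mm wide; open, the fingers measure 114 mm over their backs; the gripper's body (76 mm by 85 mm) begins 54 mm behind the grasp point. The pads swing forward as they close: fully open they stand 13 mm farther back than shut.
Start: joints at [0.995, 0.477, 0.022, 1.555, -0.011, 1.109, -0.083], TCP at [0.304, -0.602, 0.231] pointing down, gripper open.
Joint ranges: [-2.96, 2.96], [-0.34, 2.1], [-1.41, 1.46], [0.24, 2.44], [-1.37, 4.51], [0.17, 1.92], [-2.96, 2.96]. Speed limits (rad/s): [2.39, 2.39, 3.14, 3.14, 3.14, 3.14, 3.14].

INTERFACE

Orientations are given as a rotation vector (axis times angle).
In Python, from bench import r, viewer, nets gives the robot as it stands.
- The arm moves only by the shell command python3 -m pendant 'ROWS' [FORCE]. ROWS is JSON, one flat list of numbers, 5 for each row, row after row: the finger opening in mm, from 0 to 85.4, then the shift along the tool's x, y, z in mm, then the turn about the tool's x in rad. A call has 1 to 20 rows; each row shifts and turns the commanded pose from where the row before left it, along the tool's axes as they then stand; what a row does not reach is not made up. A row lasts 1/8 s, in which the tool goes at most 62.5 mm and 10.7 degrees, less where a joint would pass 70% of its speed; a pose out of reach is approached as far as the arm can. A call with a gripper value outside its range is refused whole. The fingers move at their own pace and stop on an object; FORCE is the grip in N (left out, the last holds). Time passes only in rows, so rows that do not move let the fingers close. It gives the time, the measured TCP pose, the force and the opening at its end, in the units of the state.
- r.get_obs(): the state, without advancing time (a new reading comes with each control period).
- viewer.grab_frame(name): name is "scene" or "side" or "wrist"; returns (picture, depth): 384x512x3 uint8, red, green, blue; 384x512 float32, m along the optical axis (not along the pixel's ray), 0 where there is no reading.
- viewer.calibration(name): a dict with "mtx" (3x3 intrinsics, pixels), "world_to_cam" (4x4, takes a point from world to camera coordinates). Camera axes: x right, y up, looking along -z (the intrinsics and any distortion apply to the point x, -y, -z); pixel columns grow to the right and rows downward; lengths in m; the calibration is good to about 2 mm. A picture is of the moment at which its call begins: read the wrist's pose just before it. calibration takes no time and is no camera call; for the wrist camera it gives the pose at the moment of the call.
- r.hand_in(): hands the job in, once; it reports no verdict.
Trained networks look in the newest picture that a camera, given by its name, has taken for a name from the list of things; names that differ only in an ending like _2 or _b are one class to them, and where a whole thing is asked for, a point or a joint stands for the part that bears it (a point fixed in the world has none). Each returns a list of dicts, best first, with "score" (0 to 1); they miss things now and then, are a little off and sometimes report something else, mostly with a low value. They report only what shows in the picture. A call takes as long as a camera call. They do not tell look-alikes from the thing itself.
- nets.look_for(name, camera): "location" ([x, y, z] in m, in world coordinates, good to about 4 mm: the middle of the surface that is visible of it).
- nets.silhouettes(name, camera): "mask" (384x512 bool, what is visible of it).
The state is a dict: "clock": time; "joints": joint angles; "qvel": joint speeds; "tau": joint torques, N m; "tcp_pos": TCP position; "orientation": TCP orientation; "contact_force": force on the tool from outside, world axes, zero at the start; "moment": the same for the moment, N m; "grip_width": finger opening in m.
Only numpy, scipy, OpenCV 4.12 (cv2) and the standard library are available. Lean on these libraries where they do the work, as an engineer would, in place of code of your own. Each camera call takes 0.05 s, during which the arm holds its last target. There are 200 camera calls.

## Working session

There is one attempt and no reset: what is moved stays moved. The work goes in short steps, Python scripts to look and compute and a shell command to move; the robot and the scene stay as the last step left them, time stands still between calls to the robot, and variables do not carry over. Pictures are saved under pics/ and viewed, about 8 in all and at most 12, crops included, and the job is handed in when it is done.

```bash
mkdir -p pics; ls; cat > h.py <<'E'
import numpy as np, cv2
from bench import r, viewer, nets
from scipy.spatial.transform import Rotation as R
def grab(n,f=None):
    im,d=viewer.grab_frame(n)
    if f: cv2.imwrite('pics/'+f,im[:,:,::-1])
    return im,d
def cloud(n,d):
    c=viewer.calibration(n);K=np.array(c['mtx']);T=np.linalg.inv(np.array(c['world_to_cam']))
    v,u=np.mgrid[:d.shape[0],:d.shape[1]]
    x=(u-K[0,2])/K[0,0]*d;y=(v-K[1,2])/K[1,1]*d
    P=np.stack([x,-y,-d,np.ones_like(d)],-1)@T.T
    P=P[...,:3].copy();P[d<=0]=np.nan
    return P
def st():
    o=r.get_obs();print({k:np.round(o[k],4).tolist() for k in('clock','joints','tcp_pos','orientation','contact_force','grip_width')});print(R.from_rotvec(o['orientation']).as_matrix().round(3).tolist());return o
E
python3 - <<'E'
from h import *
st()
a,d=grab('scene');b,e=grab('side')
cv2.imwrite('pics/a.png',np.vstack([a[:,:,::-1],b[:,:,::-1]])[:, :])
np.savez('s.npz',a=a,b=b,P=cloud('scene',d),Q=cloud('side',e))
cv2.imwrite('pics/1.png',cv2.resize(np.hstack([a,b])[:,:,::-1],(800,300)))
print({n:{k:np.round(v,3).tolist() for k,v in viewer.calibration(n).items()} for n in('scene','side','wrist')})
for n in 'tongs_grip tongs_stand conditioning_block ampoule_orange_center ampoule_white_center ampoule_blue_center calorimeter channel_mouth'.split():
  for c in('scene','side'):
    try: print(n,c,[(np.round(x['location'],3).tolist(),round(x['score'],2)) for x in nets.look_for(n,c)][:4])
    except Exception as ex: print(n,c,ex)
E
```

```text
pics
{'clock': 0.0, 'joints': [0.9949, 0.4778, 0.0223, 1.5564, -0.0115, 1.1093, -0.0831], 'tcp_pos': [0.3041, -0.602, 0.2303], 'orientation': [1.9611, 0.4691, -1.9622], 'contact_force': [-0.421, 0.6872, -0.2271], 'grip_width': 0.0852}
[[-0.001, 0.451, -0.893], [0.002, -0.893, -0.451], [-1.0, -0.002, 0.0]]
{'scene': {'mtx': [[463.442, 0.0, 252.726], [0.0, 463.442, 188.695], [0.0, 0.0, 1.0]], 'world_to_cam': [[-0.545, -0.839, -0.009, 0.286], [0.464, -0.31, 0.83, -0.319], [-0.699, 0.448, 0.558, -0.723], [0.0, 0.0, 0.0, 1.0]]}, 'side': {'mtx': [[473.083, 0.0, 251.282], [0.0, 473.083, 190.376], [0.0, 0.0, 1.0]], 'world_to_cam': [[0.996, 0.084, 0.019, -0.517], [-0.069, 0.651, 0.756, -0.014], [0.051, -0.755, 0.654, -1.175], [0.0, 0.0, 0.0, 1.0]]}, 'wrist': {'mtx': [[288.886, 0.0, 258.243], [0.0, 288.886, 188.698], [0.0, 0.0, 1.0]], 'world_to_cam': [[0.45, -0.893, -0.001, -0.674], [0.857, 0.432, -0.282, 0.036], [0.252, 0.126, 0.959, -0.38], [0.0, 0.0, 0.0, 1.0]]}}
tongs_grip scene [([0.404, 0.078, 0.076], 0.82), ([0.437, -0.016, 0.13], 0.6)]
tongs_grip side [([0.445, -0.02, 0.131], 0.82)]
tongs_stand scene [([0.423, -0.007, 0.042], 0.78)]
tongs_stand side [([0.447, -0.036, 0.043], 0.93)]
conditioning_block scene [([0.547, 0.158, 0.07], 0.79)]
conditioning_block side [([0.583, 0.078, 0.085], 0.75)]
ampoule_orange_center scene []
ampoule_orange_center side [([0.575, -0.256, 0.11], 0.25)]
ampoule_white_center scene [([0.42, -0.008, 0.043], 0.17)]
ampoule_white_center side []
ampoule_blue_center scene []
ampoule_blue_center side []
calorimeter scene [([0.521, -0.175, 0.1], 0.57)]
calorimeter side [([0.574, -0.255, 0.105], 0.9)]
channel_mouth scene [([0.517, -0.174, 0.097], 0.66), ([0.44, -0.017, 0.13], 0.37)]
channel_mouth side [([0.576, -0.255, 0.107], 0.69)]
```

View pics/1.png

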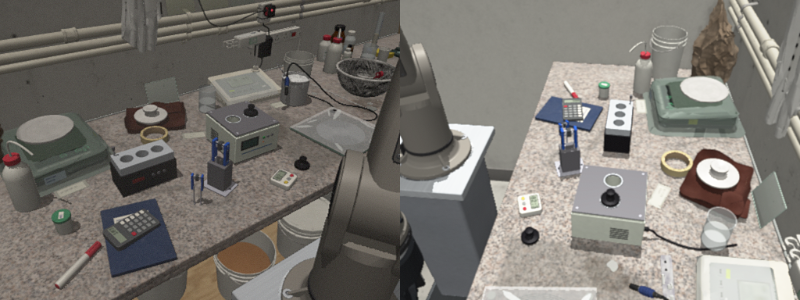

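```bash
python3 - <<'E'
from h import *
z=np.load('s.npz')
def rect(P,sel,name):
    p=P[sel][:,:2].astype(np.float32)
    if len(p)<20: print(name,len(p));return
    # density filter
    print(name,len(p),cv2.minAreaRect(p), p.mean(0).round(4), np.percentile(p,[2,98],axis=0).round(3).tolist())
for n,k in(('scene','P'),('side','Q')):
    P=z[k]; 
    x,y,zz=P[...,0],P[...,1],P[...,2]
    near=lambda cx,cy,rr:(np.hypot(x-cx,y-cy)<rr)
    h=zz[near(.57,-.22,.15)];print(n,np.histogram(h,bins=np.arange(0,.2,.01))[0])
    rect(P,near(.575,-.22,.16)&(abs(zz-.108)<.004),n+' calo top')
    rect(P,near(.57,.12,.16)&(abs(zz-.095)<.004),n+' block top')
    rect(P,near(.44,-.02,.05)&(abs(zz-.146)<.003),n+' tongs top')
    rect(P,near(.44,-.02,.05)&(abs(zz-.084)<.003),n+' stand top')
    rect(P,near(.57,.12,.16)&(zz>.105),n+' probe')
    rect(P,near(.575,-.22,.16)&(abs(zz-.142)<.003),n+' plug')
E
```

```text
scene [ 873  221  235  237  256  288  300  340  345  455 2110  173   55   33
   19    0    0    0    0]
scene calo top 2026 ((0.5741986036300659, -0.20067830383777618), (0.1653900295495987, 0.17707714438438416), 86.20331573486328) [ 0.5656 -0.1929] [[0.488, -0.278], [0.657, -0.12]]
scene block top 1272 ((0.5197604298591614, 0.14963215589523315), (0.16190074384212494, 0.2062341719865799), 87.399169921875) [0.5776 0.1497] [[0.542, 0.07], [0.62, 0.226]]
scene tongs top 86 ((0.43932628631591797, -0.019365161657333374), (0.045990556478500366, 0.020399123430252075), 19.17994499206543) [ 0.4374 -0.0181] [[0.417, -0.031], [0.459, -0.004]]
scene stand top 202 ((0.4398396611213684, -0.01910410076379776), (0.0566517673432827, 0.045004770159721375), 17.808887481689453) [ 0.4373 -0.0154] [[0.411, -0.044], [0.465, 0.007]]
scene probe 33 ((0.6129132509231567, 0.21508675813674927), (0.008914424106478691, 0.008054574951529503), 17.663827896118164) [0.6135 0.2161] [[0.609, 0.212], [0.617, 0.22]]
scene plug 27 ((0.5714408755302429, -0.23354868590831757), (0.015636276453733444, 0.02255754917860031), 19.
[... 526 characters left out ...]
e tongs top 58 ((0.4399801790714264, -0.024394039064645767), (0.04410623013973236, 0.018984489142894745), 19.384469985961914) [ 0.4408 -0.0251] [[0.417, -0.038], [0.463, -0.014]]
side stand top 189 ((0.44010549783706665, -0.02233365923166275), (0.05679798126220703, 0.04619450122117996), 20.805917739868164) [ 0.4398 -0.0273] [[0.41, -0.049], [0.47, -0.002]]
side probe 21 ((0.6131725311279297, 0.21473458409309387), (0.00806382019072771, 0.011276151984930038), 19.390230178833008) [0.6138 0.2124] [[0.61, 0.21], [0.618, 0.22]]
side plug 75 ((0.5711406469345093, -0.23766009509563446), (0.01928001269698143, 0.019377611577510834), 44.4560432434082) [ 0.5709 -0.2372] [[0.56, -0.247], [0.581, -0.228]]
```

The view shows the large tongs in their stand near (0.440, -0.021) at a yaw of about 19°, the block behind it to the left, and the calorimeter with its plug toward -y. The smaller tongs are a look-alike. Next I'll look straight down the open channel with the wrist camera.

```bash
python3 -m pendant '[85,-5,-33.5,-45.3,0, 85,-5,-33.5,-45.3,0, 85,-5,-33.5,-45.3,0, 85,-5,-33.5,-45.3,0, 85,-5,-33.5,-45.3,0, 85,-5,-33.5,-45.3,0, 85,0,-33.5,-45.3,0, 85,0,-33.5,-45.3,0, 85,0,0,0,0, 85,0,0,0,0]'
cat > look.py <<'E'
from h import *
import sys
o=st()
a,d=grab('wrist',sys.argv[1]+'.png');P=cloud('wrist',d)
np.savez(sys.argv[1]+'.npz',a=a,P=P,d=d)
E
python3 look.py w1
```

```text
clock: 2.15
tcp_pos: [0.5068, -0.2004, 0.2613]
orientation: [1.96, 0.467, -1.961]
contact_force: [0.4, -0.4, 0.0]
grip_width: 0.0853
{'clock': 2.15, 'joints': [0.4137, 0.2437, -0.1806, 1.8233, 0.0499, 1.079, -0.8882], 'tcp_pos': [0.5068, -0.2004, 0.2613], 'orientation': [1.9604, 0.4667, -1.9612], 'contact_force': [0.3907, -0.3978, 0.0113], 'grip_width': 0.0853}
[[-0.0, 0.451, -0.893], [-0.001, -0.893, -0.451], [-1.0, 0.0, 0.0]]
```

View pics/w1.png

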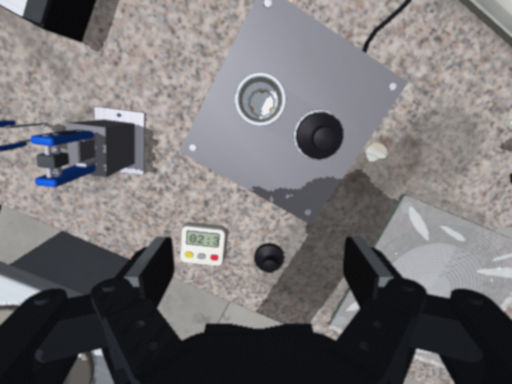

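The picture shows the open channel at about (260, 99), looked into from nearly straight above. The plug is at (320, 135) and the tongs in their stand are at the left. I'll measure the mouth and the cup from the depth.

```bash
python3 - <<'E'
from h import *
z=np.load('w1.npz');P=z['P'];a=z['a'];X,Y,Z=P[...,0],P[...,1],P[...,2]
near=np.hypot(X-.571,Y+.168)<.03
hole=near&(Z<.095)
print('hist',np.histogram(Z[near],bins=np.arange(0,.125,.005))[0])
# mouth: top points' inner edge -> project hole mask boundary px onto z=.108
c=viewer.calibration('wrist');K=np.array(c['mtx']);W=np.array(c['world_to_cam']);T=np.linalg.inv(W)
def onplane(uv,h):
    uv=np.asarray(uv,float);d=np.stack([(uv[:,0]-K[0,2])/K[0,0],-(uv[:,1]-K[1,2])/K[1,1],-np.ones(len(uv))],1)@T[:3,:3].T
    return T[:3,3]+d*((h-T[2,3])/d[:,2])[:,None]
print('cam',T[:3,3].round(4))
from scipy.optimize import least_squares
def circ(p):
    f=lambda q:np.hypot(p[:,0]-q[0],p[:,1]-q[1])-q[2]
    s=least_squares(f,[*p.mean(0)[:2],.02],loss='soft_l1',f_scale=.001);return s.x.round(4),np.abs(f(s.x)).mean().round(5)
m=hole.astype(np.uint8);cs=max(cv2.findContours(m,0,1)[0],key=len)[:,0]
print('mouth',circ(onplane(cs,.108)),len(cs))
rim=near&(abs(Z-.036)<.004);flo=near&(Z<.024)
for n,s in(('rim',rim),('floor',flo)):
    p=P[s];print(n,len(p),p.mean(0).round(4),np.median(p,0).round(4))
m=(near&(Z<.030)).astype(np.uint8);cs=max(cv2.findContours(m,0,1)[0],key=len)[:,0];print('bore',circ(onplane(cs,.036)),len(cs))
# calo top rect, world
t=(abs(Z-.108)<.004)&(np.hypot(X-.573,Y+.2)<.15);print(cv2.minAreaRect(P[t][:,:2].astype(np.float32)))
cr=a[60:140,220:300,::-1];v=cv2.resize(cr,(560,560),interpolation=cv2.INTER_CUBIC)
cv2.imwrite('pics/w1c.png',v)
for r0 in range(80,122,3): print(' '.join('%3d'%(v*1000) if v==v else ' . ' for v in Z[r0,236:286:3]))
E
```

```text
hist [   0    0   64  356   12   35   71  458   13   28   31   31   31   32
   36   38   41   39   49   41   46 1082  511    0]
cam [ 0.5713 -0.1685  0.4049]
mouth (array([ 0.5758, -0.1685,  0.0196]), np.float64(0.00022)) 116
rim 520 [ 0.5777 -0.1655  0.0361] [ 0.5798 -0.1625  0.0361]
floor 430 [ 0.5748 -0.172   0.016 ] [ 0.575  -0.1722  0.0159]
bore (array([ 0.5746, -0.1718,  0.014 ]), np.float64(0.00037)) 70
((0.5738682746887207, -0.20248115062713623), (0.16264759004116058, 0.17255553603172302), 86.44890594482422)
108 108 108 111 109  94  78  71  63  68  77  93 108 109 110 108 109
109 109 111 107  82  55  34  35  35  34  35  57  83 106 110 110  . 
108 109 110  82  46  36  34  36  36  35  35  36  51  83 110 110 108
109 110  94  54  35  34  34  36  36  36  36  35  35  59  92 111 108
110 109  76  35  36  34  36  16  16  28  16  36  37  36  79 109 110
111 109  59  35  37  36  15  15  15  15  16  16  34  35  64 108 110
111 106  .   35  36  16  15  15  15  15  16  14  16  35  58 105 112
110 107  51  36  34  14  14  17  16  16  16  16  17  36  58 104 111
111 108  61  36  37  15  18  15  16  15  16  16  15  35  66 107 110
110 109  79  36  37  28  16  16  15  15  17  14  28  35  82 109 110
107 112 101  49  36  35  16  14  16  17  15  16  36  58 100 112 108
108 110 110  90  36  34  36  15  13  16  15  35  44  91 110 110 108
109 108 112 110  92  52  36  36  36  36  37  56  92 111 111 109 108
109 108 108 110 111 109  86  72  66  75  88 109 110 109 109 108 108
```

View pics/w1c.png

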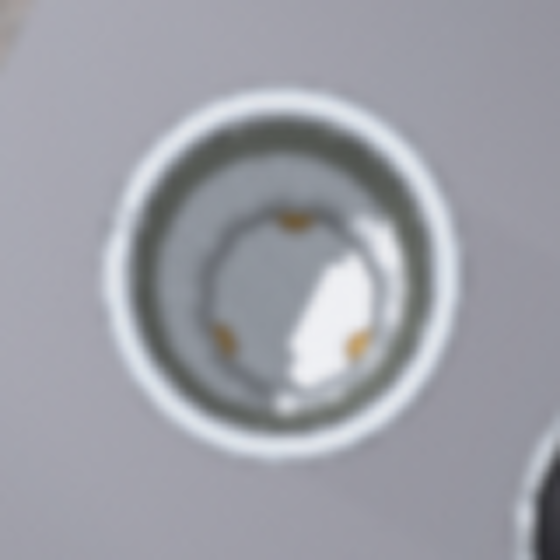

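Depth gives the cup axis at about (0.5746, -0.1718), with bore radius 14.0 mm. The mouth is at (0.5758, -0.1685), so the offset is 3.5 mm, within the stated range. Next is the block.

```bash
python3 -m pendant '[85,0,-46,-24.5,0, 85,0,-46,-24.5,0, 85,0,-46,-24.5,0, 85,0,-46,-24.5,0, 85,0,-46,-24.5,0, 85,0,-46,-24.5,0, 85,0,0,0,0, 85,0,0,0,0]'
python3 look.py w2
```

```text
clock: 3.2
tcp_pos: [0.5141, 0.1108, 0.2611]
orientation: [1.962, 0.464, -1.963]
contact_force: [0.3, -0.2, 0.5]
grip_width: 0.0849
{'clock': 3.2, 'joints': [-0.0051, 0.2286, -0.3805, 1.8538, 0.0966, 1.0775, -1.5279], 'tcp_pos': [0.5141, 0.1108, 0.2611], 'orientation': [1.9617, 0.4641, -1.9626], 'contact_force': [0.3162, -0.1579, 0.4872], 'grip_width': 0.0849}
[[-0.0, 0.449, -0.894], [-0.001, -0.894, -0.449], [-1.0, 0.001, 0.001]]
```

View pics/w2.png

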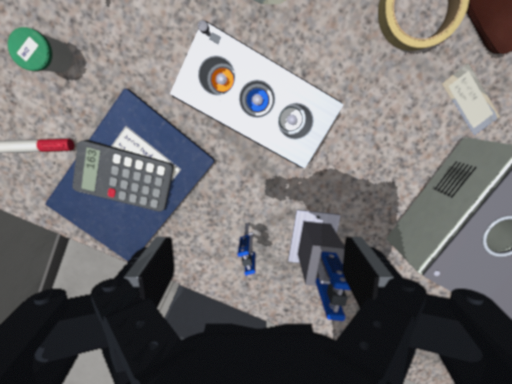

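The orange cap is at (221, 79) in the +y well, beside the probe at (205, 28). Blue is at (258, 99), white at (293, 120) and the tongs at (333, 285).

```bash
python3 - <<'E'
from h import *
z=np.load('w2.npz');P=z['P'];a=z['a'].astype(int);X,Y,Z=P[...,0],P[...,1],P[...,2]
hsv=cv2.cvtColor(z['a'],cv2.COLOR_RGB2HSV)
v,u=np.mgrid[:384,:512]
for n,(cu,cv) in dict(o=(221,79),b=(258,99),w=(293,120)).items():
    n0=np.hypot(u-cu,v-cv)<16
    p=P[n0&(Z>.04)&(Z<.065)];q=P[n0&(abs(Z-.049)<.003)];
    print(n,'stud+cap',p.mean(0).round(4),len(p),'cap r:',cv2.minEnclosingCircle(q[:,:2].astype(np.float32)),np.histogram(Z[n0],bins=np.arange(.01,.11,.005))[0])
    s=P[n0&(abs(Z-.0595)<.0025)];print('  stud',s.mean(0).round(4),len(s))
    h=(n0&(Z<.085)).astype(np.uint8)
    c=viewer.calibration('wrist');K=np.array(c['mtx']);T=np.linalg.inv(np.array(c['world_to_cam']))
    cs=max(cv2.findContours(h,0,1)[0],key=len)[:,0].astype(float)
    d=np.stack([(cs[:,0]-K[0,2])/K[0,0],-(cs[:,1]-K[1,2])/K[1,1],-np.ones(len(cs))],1)@T[:3,:3].T
    w=T[:3,3]+d*((.095-T[2,3])/d[:,2])[:,None];print('  well',cv2.minEnclosingCircle(w[:,:2].astype(np.float32)),w.mean(0).round(4))
m=hsv[...,1]*0+((hsv[...,0]<18)&(hsv[...,1]>150)&(np.hypot(u-221,v-79)<16));p=P[m>0];print('orange px',len(p),np.nanmean(p,0).round(4))
t=(abs(Z-.095)<.004)&(np.hypot(X-.58,Y-.145)<.11);print('block',cv2.minAreaRect(P[t][:,:2].astype(np.float32)))
t=(abs(Z-.146)<.004)&(np.hypot(X-.44,Y+.02)<.05);print('tongs',cv2.minAreaRect(P[t][:,:2].astype(np.float32)),t.sum())
t=(abs(Z-.084)<.004)&(np.hypot(X-.44,Y+.02)<.05);print('stand',cv2.minAreaRect(P[t][:,:2].astype(np.float32)),t.sum())
print('cam',T[:3,3].round(4))
E
```

```text
o stud+cap [0.5843 0.1946 0.0495] 679 cap r: ((0.5836994051933289, 0.19527670741081238), 0.016490984708070755) [  0   7   3   1   9  17 195 204 172  51  57   0   0   0   0   0  11  63
   0]
  stud [0.5834 0.193  0.06  ] 95
  well ((0.5837755799293518, 0.18743515014648438), 0.015786413103342056) [0.5838 0.1879 0.095 ]
b stud+cap [0.5836 0.1456 0.0488] 700 cap r: ((0.5850138068199158, 0.1419743001461029), 0.01703616976737976) [  1  16   8  14  16  14 255 197 146  39  63   9   6   3   1   0   0   0
   0]
  stud [0.5835 0.1454 0.0602] 88
  well ((0.5829185843467712, 0.14477308094501495), 0.016219135373830795) [0.583  0.1448 0.095 ]
w stud+cap [0.5812 0.0969 0.05  ] 672 cap r: ((0.581163763999939, 0.09955491125583649), 0.017970897257328033) [  1   9   4   3  10  20 179 196 164  61  72  26  13   2   0   0   7  23
   0]
  stud [0.5814 0.0965 0.0599] 100
  well ((0.5806684494018555, 0.10227950662374496), 0.01628236286342144) [0.5807 0.1023 0.095 ]
orange px 183 [0.5846 0.1932 0.0499]
block ((0.5830509662628174, 0.14606037735939026), (0.16031640768051147, 0.07625599950551987), 87.64544677734375)
tongs ((0.4422396719455719, -0.018344730138778687), (0.04513651132583618, 0.019630897790193558), 22.429019927978516) 349
stand ((0.4415799677371979, -0.019309598952531815), (0.056644268333911896, 0.04113076254725456), 19.512165069580078) 662
cam [0.579  0.143  0.4047]
```

Both measurements of the orange ampoule agree at (0.584, 0.193), with the stud at z 0.060 as expected. I'll turn the jaws to the tongs' 20° yaw and look at the tongs from directly above.

```bash
python3 -m pendant '[85,0,0,0,-0.1818, 85,0,0,0,-0.1818, 85,0,0,0,-0.1818, 85,0,0,0,-0.1818, 85,0,0,0,-0.1818, 85,0,0,0,-0.1818, 85,0,0,0,-0.1818, 85,0,0,0,-0.1818, 85,0,-28.2,42.4,0, 85,0,-28.2,42.4,0, 85,0,-28.2,42.4,0, 85,0,-28.2,42.4,0, 85,0,0,0,0, 85,0,0,0,0]'
python3 look.py w3
python3 - <<'E'
from h import *
z=np.load('w3.npz');P=z['P'];X,Y,Z=P[...,0],P[...,1],P[...,2]
for n,h in(('tongs',.146),('stand',.084)):
    t=(abs(Z-h)<.004)&(np.hypot(X-.441,Y+.02)<.045);p=P[t]
    print(n,cv2.minAreaRect(p[:,:2].astype(np.float32)),len(p),p.mean(0).round(4))
E
```

```text
clock: 5.0
tcp_pos: [0.466, -0.0862, 0.2614]
orientation: [0.949, 1.354, -0.948]
contact_force: [-0.4, 0.2, 0.8]
grip_width: 0.0848
{'clock': 5.0, 'joints': [0.4887, 0.1458, -0.4778, 1.957, 0.0768, 1.0559, 0.326], 'tcp_pos': [0.466, -0.0862, 0.2614], 'orientation': [0.9487, 1.354, -0.9485], 'contact_force': [-0.3549, 0.1865, 0.7998], 'grip_width': 0.0848}
[[0.0, 0.94, 0.342], [-0.0, 0.342, -0.94], [-1.0, 0.0, 0.0]]
tongs ((0.4420800805091858, -0.018573995679616928), (0.045935336500406265, 0.018797900527715683), 17.359893798828125) 340 [ 0.4418 -0.0185  0.1478]
stand ((0.4418237805366516, -0.018416810780763626), (0.05529898405075073, 0.04101956635713577), 20.03878402709961) 1082 [ 0.4415 -0.0178  0.0849]
```

View pics/w3.png

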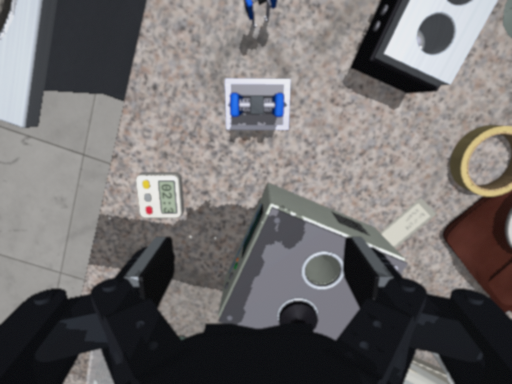

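```bash
python3 -m pendant '[85,0,0,-36,0, 85,0,0.5,-36,0, 85,0,0,0,0, 85,40,0,0,0, 85,40,0,0,0, 85,40,0,0,0, 85,25,0,0,0, 85,20,0,0,0, 85,0,0,0,0, 60,0,0,0,0, 48,0,0,0,0, 48,0,0,0,0, 42,0,0,0,0, 42,0,0,0,0, 42,0,0,0,0, 42,0,0,0,0]' 30
python3 look.py w4
```

```text
clock: 7.05
tcp_pos: [0.4422, -0.0177, 0.0968]
orientation: [0.947, 1.354, -0.947]
contact_force: [-2.4, -1.7, 5.5]
grip_width: 0.0421
{'clock': 7.05, 'joints': [0.3261, 0.3378, -0.4946, 2.1848, 0.2561, 0.6725, 0.0045], 'tcp_pos': [0.4422, -0.0177, 0.0968], 'orientation': [0.9466, 1.3544, -0.9466], 'contact_force': [-2.356, -1.748, 5.482], 'grip_width': 0.0421}
[[0.001, 0.939, 0.344], [-0.0, 0.344, -0.939], [-1.0, 0.0, 0.001]]
```

View pics/w4.png

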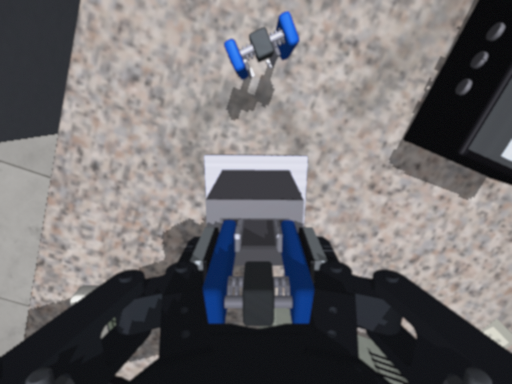

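The tongs are between the pads and held at 42.1 mm opening. I'll lift, carry them over the orange well, and look.

```bash
python3 -m pendant '[42,-15,0,0,0, 42,-30,0,0,0, 42,-35,0,0,0, 42,-35,0,0,0, 42,-35,0,0,0, 42,0,12,-9,0, 42,0,26,-19,0, 42,0,28,-20.5,0, 42,0,28,-20.5,0, 42,0,28,-20.5,0, 42,0,28,-20.5,0, 42,0,26,-19,0, 42,0,18,-13,0, 42,0,11.8,-8.2,0, 42,20,0,0,0, 42,20,0,0,0, 42,0,0,0,0, 42,0,0,0,0]'
python3 look.py w5; python3 -c "
import cv2;a=cv2.imread('pics/w5.png');cv2.imwrite('pics/w5c.png',cv2.resize(a[60:360,130:390],(693,800))[:600] if 0 else cv2.resize(a[120:340,140:380],(655,600)))"
```

```text
clock: 9.35
tcp_pos: [0.5834, 0.1938, 0.2063]
orientation: [0.947, 1.355, -0.947]
contact_force: [-0.4, 0.7, -2.1]
grip_width: 0.0424
{'clock': 9.35, 'joints': [0.0206, 0.4682, -0.5947, 1.6997, 0.2935, 1.0642, -0.3175], 'tcp_pos': [0.5834, 0.1938, 0.2063], 'orientation': [0.9469, 1.3549, -0.9474], 'contact_force': [-0.4047, 0.6821, -2.0548], 'grip_width': 0.0424}
[[-0.0, 0.939, 0.344], [-0.0, 0.344, -0.939], [-1.0, -0.0, 0.0]]
```

View pics/w5c.png

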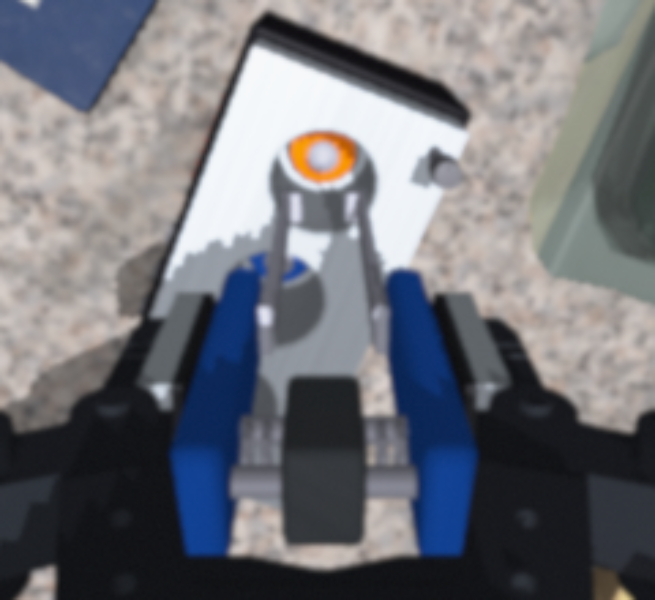

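The stud at crop x≈322 sits midway between the hooks at 295 and 350, so the lateral alignment is right. I'll check the fore-aft alignment by projection.

```bash
python3 - <<'E'
from h import *
c=viewer.calibration('wrist');K=np.array(c['mtx']);W=np.array(c['world_to_cam'])
o=r.get_obs();t=np.array(o['tcp_pos']);M=R.from_rotvec(o['orientation']).as_matrix()
def pr(p):
    q=W@np.r_[p,1];return (K[0,2]+K[0,0]*q[0]/-q[2],K[1,2]+K[1,1]*(-q[1])/-q[2])
for dz in(-3,0,3):
  for h in(.0605,.115): print(dz,h,[np.round(v-w,1)*1 for v,w in zip(pr(np.r_[t[:2],h]+M[:,2]*dz/1000),(0,0))])
z=np.load('w5.npz');P=z['P'];Z=P[...,2];v,u=np.mgrid[:384,:512]
s=(abs(Z-.0595)<.0025)&(np.hypot(u-258,v-177)<10);print('stud',P[s].mean(0),s.sum(),u[s].mean(),v[s].mean(), 'rel tool',M.T@(P[s].mean(0)-t)*1000)
# steel hooks/legs region depth points close to tips
s=(Z>.09)&(Z<.16)&(Z>.1)&(abs(u-258)<25)&(v>180)&(v<245)
for lo in np.arange(.1,.16,.01):
    q=P[s&(Z>=lo)&(Z<lo+.01)]
    if len(q):
        e=(q-t)@M*1000;print(lo.round(2),len(q),'tool y',np.percentile(e[:,1],[2,50,98]).round(1),'tool z',np.percentile(e[:,2],[2,50,98]).round(1))
E
```

```text
-3 0.0605 [np.float64(257.3), np.float64(173.3)]
-3 0.115 [np.float64(257.1), np.float64(188.1)]
0 0.0605 [np.float64(257.3), np.float64(176.1)]
0 0.115 [np.float64(257.1), np.float64(191.5)]
3 0.0605 [np.float64(257.3), np.float64(179.0)]
3 0.115 [np.float64(257.1), np.float64(194.8)]
stud [0.58464391 0.19381324 0.0605959 ] 82 258.0365853658537 176.6951219512195 rel tool [146.22416453   0.66242256   0.55766237]
0.11 99 tool y [-11.1  -6.1  12.7] tool z [-2.4  0.4  6.3]
0.12 51 tool y [-11.6   8.2  13.7] tool z [-2.5 -1.6  5.7]
0.13 34 tool y [-11.9   0.9  13.9] tool z [-2.6 -2.1  5. ]
0.14 54 tool y [-11.8   1.1  13.7] tool z [-2.6 -2.1  5.2]
0.15 46 tool y [-11.8  -9.1  14. ] tool z [-2.8 -2.2  3.9]
```

```bash
python3 -m pendant '[42,12,0,-0.7,0, 42,20,0,0,0, 42,13,0,0,0, 42,4,0,0,0, 42,0,0,0,0, 42,3,0,0,0, 42,3,0,0,0, 42,0,0,0,0]'
python3 -m pendant '[42,3,0,0,0, 42,3,0,0,0, 42,0,0,0,0]'
```

```text
clock: 10.4
tcp_pos: [0.5832, 0.1949, 0.1512]
orientation: [0.946, 1.355, -0.947]
contact_force: [-1.7, 0.2, -3.1]
grip_width: 0.0423
clock: 10.78
tcp_pos: [0.583, 0.1949, 0.145]
orientation: [0.946, 1.356, -0.947]
contact_force: [-0.5, -0.9, -2.0]
grip_width: 0.0423
```

```bash
python3 -m pendant '[42,2,0,0,0, 42,1.5,0,0,0, 42,0,0,0,0]'
python3 -m pendant '[42,1,0,0,0, 42,0.7,0,0,0, 42,0,0,0,0]'
```

```text
clock: 11.15
tcp_pos: [0.5835, 0.1952, 0.1424]
orientation: [0.947, 1.355, -0.946]
contact_force: [-0.5, -0.6, 3.0]
grip_width: 0.0418
clock: 11.52
tcp_pos: [0.584, 0.1957, 0.142]
orientation: [0.948, 1.354, -0.945]
contact_force: [-2.0, -1.5, 10.4]
grip_width: 0.042
```

```bash
python3 -m pendant '[42,-1.5,0,0,0, 40,0,0,0,0, 38,0,0,0,0, 36,0,0,0,0, 33,0,0,0,0, 33,0,0,0,0, 33,0,0,0,0]' 40
```

```text
clock: 12.4
tcp_pos: [0.5833, 0.1953, 0.1431]
orientation: [0.947, 1.355, -0.946]
contact_force: [-4.7, -2.2, 13.2]
grip_width: 0.0337
```

```bash
python3 -m pendant '[31,-1.5,0,0,0, 31,0,0,0,0, 31,0,0,0,0]'
python3 -m pendant '[31,-2,0,0,0, 31,-2,0,0,0, 31,-2,0,0,0, 31,0,0,0,0]'; python3 look.py w6;python3 -c "
import cv2;a=cv2.imread('pics/w6.png');cv2.imwrite('pics/w6c.png',cv2.resize(a[120:340,140:380],(655,600)))"
```

```text
clock: 12.78
tcp_pos: [0.5831, 0.1951, 0.1432]
orientation: [0.946, 1.355, -0.947]
contact_force: [-2.5, -1.2, 5.0]
grip_width: 0.0331
clock: 13.28
tcp_pos: [0.5833, 0.195, 0.1491]
orientation: [0.947, 1.355, -0.947]
contact_force: [-0.1, -0.3, -3.6]
grip_width: 0.033
{'clock': 13.275, 'joints': [-0.0007, 0.5292, -0.572, 1.75, 0.3396, 0.9623, -0.3558], 'tcp_pos': [0.5833, 0.195, 0.1491], 'orientation': [0.9467, 1.3551, -0.9465], 'contact_force': [-0.1215, -0.3228, -3.5852], 'grip_width': 0.033}
[[0.0, 0.939, 0.344], [0.0, 0.344, -0.939], [-1.0, 0.0, -0.0]]
```

View pics/w6c.png

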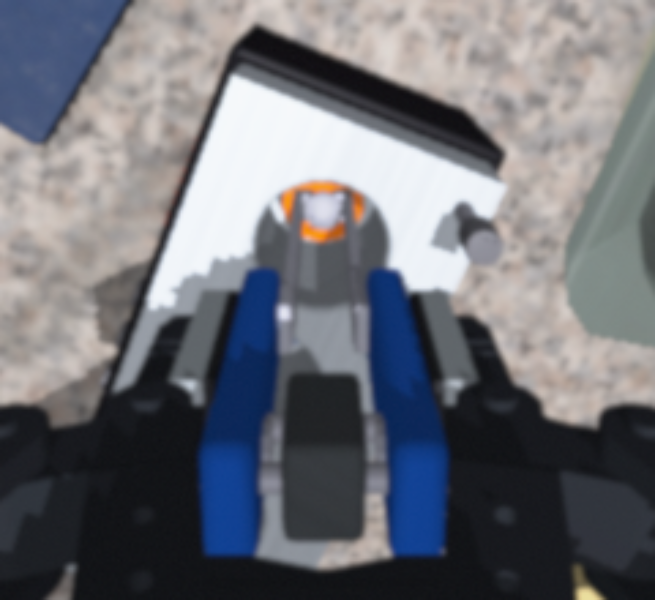

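```bash
python3 -m pendant '[31,-5,0,0,0, 31,-10,0,0,0, 31,-10,0,0,0, 31,0,0,0,0, 31,0,0,0,0]'; python3 look.py w7; python3 - <<'E'
from h import *
z=np.load('w7.npz');P=z['P'];a=z['a'];Z=P[...,2]
cv2.imwrite('pics/w7c.png',cv2.resize(a[120:340,140:380,::-1],(655,600)))
hsv=cv2.cvtColor(a,cv2.COLOR_RGB2HSV);m=(hsv[...,0]<20)&(hsv[...,0]>5)&(hsv[...,1]>160)
v,u=np.where(m);print(m.sum(),u.mean(),v.mean(),np.nanmedian(P[m],0).round(4))
E
```

```text
clock: 13.95
tcp_pos: [0.5831, 0.1948, 0.1741]
orientation: [0.947, 1.355, -0.947]
contact_force: [0.0, 0.1, -2.5]
grip_width: 0.0329
{'clock': 13.95, 'joints': [0.0086, 0.5014, -0.5831, 1.7296, 0.3188, 1.0065, -0.3392], 'tcp_pos': [0.5831, 0.1948, 0.1741], 'orientation': [0.9465, 1.355, -0.9467], 'contact_force': [0.0248, 0.1349, -2.5126], 'grip_width': 0.0329}
[[0.0, 0.939, 0.344], [-0.0, 0.344, -0.939], [-1.0, -0.0, 0.0]]
321 257.9968847352025 190.20560747663552 [0.5833 0.198  0.0805]
```

View pics/w7c.png

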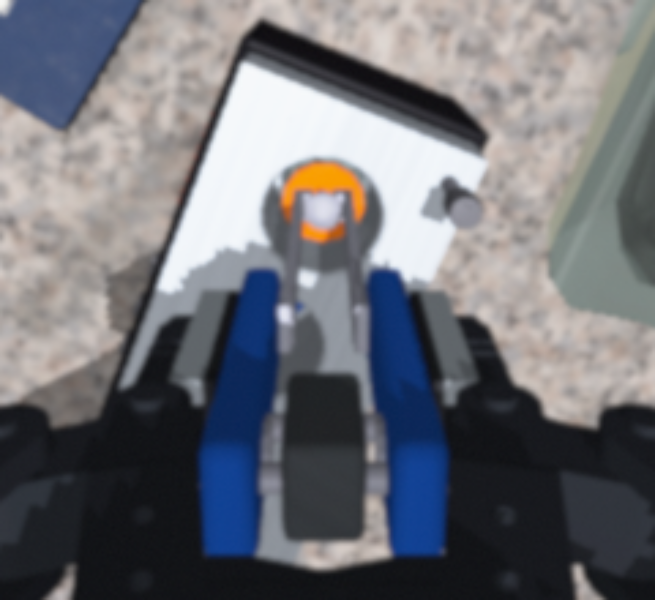

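The orange cap is now at z 0.0805, up 31 mm, so the ampoule hangs in the tongs. I'll lift it clear and move so the wrist camera sits over the channel in this same orientation, which cancels camera bias.

```bash
python3 -m pendant '[31,-15,0,0,0, 31,-25,0,0,0, 31,-25,0,0,0, 31,-25,0,0,0, 31,-20,0,0,0, 31,-10,0,0,0, 31,0,0,0,0, 31,0,0,0,0, 31,0,0,0,0]'; python3 look.py w8
python3 -m pendant '[31,0,-4,12,0, 31,0,-8,25,0, 31,0,-11,34,0, 31,0,-12,38,0, 31,0,-12,38,0, 31,0,-12,38,0, 31,0,-12,38,0, 31,0,-12,38,0, 31,0,-12,38,0, 31,0,-12,38,0, 31,0,-11,34,0, 31,0,-8,25,0, 31,0,-6,12,0, 31,0,-3,7,0, 31,0,0,0,0, 31,0,0,0,0, 31,0,0,0,0]'; python3 look.py w9
cat > meas.py <<'E'
from h import *
from scipy.optimize import least_squares
def circ(p,w=None):
    f=lambda q:np.hypot(p[:,0]-q[0],p[:,1]-q[1])-q[2]
    s=least_squares(f,[*p.mean(0)[:2],.014],loss='soft_l1',f_scale=.0005);return s.x.round(4)
def onplane(uv,h,c):
    K=np.array(c['mtx']);T=np.linalg.inv(np.array(c['world_to_cam']))
    uv=np.asarray(uv,float);d=np.stack([(uv[:,0]-K[0,2])/K[0,0],-(uv[:,1]-K[1,2])/K[1,1],-np.ones(len(uv))],1)@T[:3,:3].T
    return T[:3,3]+d*((h-T[2,3])/d[:,2])[:,None]
def cap(P,a,t,M):
    hsv=cv2.cvtColor(a,cv2.COLOR_RGB2HSV);m=((hsv[...,0]<20)&(hsv[...,0]>5)&(hsv[...,1]>160)).astype(np.uint8)
    n,l,s,_=cv2.connectedComponentsWithStats(m);i=1+np.argmax(s[1:,4]) 
    p=P[m>0];p=p[~np.isnan(p[:,2])];zc=np.median(p[:,2]);p=p[abs(p[:,2]-zc)<.004]
    print('cap n',len(p),'z',zc,'rel tool rect',cv2.minAreaRect((((p-t)@M)[:,1:]*1000).astype(np.float32)), (((p-t)@M)*1000).mean(0).round(2))
    v,u=np.where(m>0);cu,cv_=np.median(u),np.median(v)
    V,U=np.mgrid[:384,:512]
    s=(P[...,2]>zc+.009)&(P[...,2]<zc+.014)&(np.hypot(U-cu,V-cv_)<10)
    q=(P[s]-t)@M*1000;print('stud',s.sum(),np.median(q,0).round(2),q.mean(0).round(2))
E
python3 - <<'E'
from meas import *
o=r.get_obs();M=R.from_rotvec(o['orientation']).as_matrix();t=np.array(o['tcp_pos'])
z=np.load('w9.npz');cap(z['P'],z['a'],t,M)
P=z['P'];X,Y,Z=P[...,0],P[...,1],P[...,2]
near=np.hypot(X-.575,Y+.17)<.03
c=viewer.calibration('wrist')
for n,lim,h in(('mouth',.095,.108),('bore',.030,.036)):
    m=(near&(Z<lim)).astype(np.uint8);cs=max(cv2.findContours(m,0,1)[0],key=len)[:,0];print(n,circ(onplane(cs,h,c)),len(cs))
f=P[near&(Z<.024)];print('floor',len(f),f.mean(0).round(4))
z=np.load('w7.npz');cap(z['P'],z['a'],np.array([.5831,.1948,.1741]),M)
z=np.load('w8.npz');cap(z['P'],z['a'],np.array([.5831,.1948,.2941]),M)
E
```

```text
clock: 15.12
tcp_pos: [0.5828, 0.1947, 0.2931]
orientation: [0.945, 1.356, -0.948]
contact_force: [0.2, 0.1, -3.5]
grip_width: 0.033
{'clock': 15.125, 'joints': [0.0379, 0.394, -0.617, 1.5993, 0.2378, 1.2263, -0.2725], 'tcp_pos': [0.5828, 0.1947, 0.2931], 'orientation': [0.9455, 1.3563, -0.9478], 'contact_force': [0.2374, 0.1226, -3.4864], 'grip_width': 0.033}
[[-0.002, 0.939, 0.344], [-0.001, 0.344, -0.939], [-1.0, -0.002, -0.0]]
clock: 17.3
tcp_pos: [0.5996, -0.24, 0.2942]
orientation: [0.946, 1.356, -0.945]
contact_force: [0.8, -0.8, -2.9]
grip_width: 0.0328
{'clock': 17.3, 'joints': [0.6186, 0.4204, -0.4632, 1.5298, 0.1939, 1.237, 0.4796], 'tcp_pos': [0.5996, -0.24, 0.2942], 'orientation': [0.9457, 1.3557, -0.9451], 'contact_force': [0.7769, -0.7526, -2.9044], 'grip_width': 0.0328}
[[0.0, 0.938, 0.346], [0.0, 0.346, -0.938], [-1.0, 0.0, -0.0]]
cap n 308 z 0.20089869801970273 rel tool rect ((0.7149553298950195, 2.47271728515625), (24.184051513671875, 24.71855354309082), 0.7495642900466919) [93.33  0.65 -0.91]
stud 59 [82.86  0.73 -0.68] [82.82  0.76 -0.88]
mouth [ 0.576  -0.1676  0.0196] 105
bore [ 0.5749 -0.1706  0.0141] 64
floor 357 [ 0.5747 -0.1705  0.016 ]
cap n 312 z 0.08051371516904568 rel tool rect ((0.5921001434326172, 1.9138240814208984), (24.735151290893555, 24.384151458740234), 50.29195785522461) [93.56  0.55 -0.89]
stud 79 [83.    0.61 -0.81] [82.97  0.79 -0.62]
cap n 287 z 0.19980834520998664 rel tool rect ((-0.053275108337402344, 2.417595863342285), (23.273788452148438, 24.627952575683594), 0.9362487196922302) [94.24 -0.14 -1.37]
stud 64 [ 8.404e+01 -2.000e-02 -1.060e+00] [83.76 -0.2  -1.05]
```

```bash
python3 - <<'E'
from meas import *
o=r.get_obs();M=R.from_rotvec(o['orientation']).as_matrix();t=np.array(o['tcp_pos'])
c=viewer.calibration('wrist')
z=np.load('w9.npz');a=z['a'];P=z['P']
hsv=cv2.cvtColor(a,cv2.COLOR_RGB2HSV);m=((hsv[...,0]<22)&(hsv[...,0]>3)&(hsv[...,1]>140)).astype(np.uint8)
v,u=np.where(m);print('px',u.min(),u.max(),v.min(),v.max())
m[np.hypot(*(np.mgrid[:384,:512]-np.array([np.median(v),np.median(u)])[:,None,None]))>25]=0
h=cv2.convexHull(cv2.findNonZero(m))[:,0]
e=(onplane(h,.2009,c)-t)@M*1000; print(e[:,1:].round(1).tolist()); 
s=least_squares(lambda q:np.hypot(e[:,1]-q[0],e[:,2]-q[1])-q[2],[0,0,13],loss='soft_l1',f_scale=.5);print('cap circle',s.x)
ux,vx=int(np.median(u)),int(np.median(v))
Z=P[...,2]
for r0 in range(vx-18,vx+22,2): print(r0,' '.join(('%3d'%(Z[r0,c0]*1000) if Z[r0,c0]==Z[r0,c0] else ' . ')+('o' if m[r0,c0] else ' ') for c0 in range(ux-22,ux+23,3)))
E
```

```text
px 243 511 0 208
[[176.2, -56.8], [176.0, -53.6], [175.1, -50.5], [171.9, -46.5], [166.0, -43.3], [160.5, -42.5], [154.6, -43.3], [149.3, -45.7], [140.2, -61.5], [143.1, -76.7], [143.6, -78.2], [147.8, -80.4], [153.1, -81.1], [158.7, -80.4], [159.7, -79.6], [174.9, -59.1]]
cap circle [157.99777651 -62.0376504   19.61624188]
98   8    6    7    8    8    7o   7o   9o   8o   8    6o   7   29   31   31 
100   8    8    8    8    7o   7    6o   6o   6o   6o   5    9   27   31   32 
102   7    7    8    8    8    7    8o   7o   7o   6o   8o   9   26   31   31 
104   8    7    7    7    8    8    8o   6o   7o   7o   7    7o  27   30   29 
106   8    7    8o   7    7    8    9o   7o   7o   6o   6    6o   7   30   31 
108   7    7    7    8o   8    8    8    7o   7o   7o   7o   8o   6   29   28 
110   8    8    7o   7    8o   8o   7o   9o   7o   6o   7o   7o   9   25   29 
112   9    9    8    7    6    8o   7o   7o   8o   8o   7    7    7    8   30 
114   8    7o   8    8    9    8o   7    8o   7o   6o   7o   6o   8o   9   25 
116   6    7    9    8    6o   6o   6o   8o   7o   7o   8    7o   8    5    7 
118   8    8    8    7    9o   7o   8o   7o   8o   7o   8o   7    5    6    6 
120   9    5    7    8o   7o   8o   8o   8o   8    8o   6    8o   7o   6o   7o
122   8    9    7    8o   5o   8o   7o   9o   7    7o   8o   6o   6o   7o   6 
124   7    9    9o   8o   7o   9o   8o   8o   7o   6o   6o   7o   7o   7    7o
126   9    8    8    8o   6o   5o   8o   7o   7o   8o   7o   8o   7    8o   7o
128   9    7   10    8o   7o   7o   8o   6o   8o   7o   7o   7o   8o   8o   7o
130  11    8    8    7o   7o   7o   8o   7    7o   6o   7o   7o   6o   7o   6o
132  12    8    7    8o   7o   9o   8    8    8o   7o   7o   6o   9o   7o   7 
134  15   10    8    8o   9o   8o   8    7    8o   8o   6o   7o   7o   8   13 
136  16   13   10    9o   8o   9    8o   9    8    8o   8o   8o   7o  11   14
```

Other orange-brown objects contaminated the colour mask. I'll restrict it by height and image window.

```bash
python3 - <<'E'
from meas import *
o=r.get_obs();M=R.from_rotvec(o['orientation']).as_matrix();t=np.array(o['tcp_pos'])
c=viewer.calibration('wrist')
z=np.load('w9.npz');a=z['a'];P=z['P'];Z=P[...,2]
V,U=np.mgrid[:384,:512]
hsv=cv2.cvtColor(a,cv2.COLOR_RGB2HSV);m=((hsv[...,0]<22)&(hsv[...,0]>3)&(hsv[...,1]>140)&(abs(Z-.201)<.006)&(abs(U-258)<22)).astype(np.uint8)
v,u=np.where(m);print('px',u.min(),u.max(),v.min(),v.max())
h=cv2.convexHull(cv2.findNonZero(m))[:,0]
e=(onplane(h,.2009,c)-t)@M*1000; print(e[:,1:].round(1).tolist())
s=least_squares(lambda q:np.hypot(e[:,1]-q[0],e[:,2]-q[1])-q[2],[0,0,13],loss='soft_l1',f_scale=.5);print('cap circle',s.x)
for r0 in range(172,216,2): print(r0,' '.join(('%3d'%(Z[r0,c0]*1000) if Z[r0,c0]==Z[r0,c0] else ' . ')+('o' if m[r0,c0] else ' ') for c0 in range(236,282,3)))
cv2.imwrite('pics/w9c.png',cv2.resize(a[130:330,158:358,::-1],(600,600),interpolation=cv2.INTER_CUBIC))
E
```

```text
px 243 272 180 207
[[12.8, 5.4], [11.9, 7.2], [6.8, 13.6], [4.2, 14.6], [-1.9, 14.6], [-5.4, 13.6], [-10.5, 7.2], [-11.4, 5.4], [-12.2, 2.7], [-12.2, 0.9], [-11.2, -2.7], [-9.5, -5.3], [-6.9, -8.0], [-3.5, -9.7], [5.0, -9.7], [6.7, -8.9], [9.2, -7.1], [10.1, -6.2], [11.8, -3.6], [12.7, -1.8]]
cap circle [ 0.60281811  2.24106766 12.67242772]
172 120  120  120  120  119  168  175  176  175  174  108  109  110  108  109  108 
174 121  119  120  120  111  177  182  184  184  183  175  108  108  108  110  108 
176 120  119  118  108  177  184  190  192  192  190  184  175  108  108  109  110 
178 109  108  109  108  187  193  195  196  196  194  192  185  109  108  109  108 
180 107  109  108  177  195  195  199o 201o 200o 200o 195  193  172  110  108  110 
182 108  109  107  186  198  199o 200o 201o 202o 201o 200o 195  181  109  108  110 
184 108  110  108  196  199o 200o 200o 200o 200o 201o 201o 199o 191  108  108  108 
186 108  107  108  198  200o 200o 200o 200o 200o 199o 200o 200o 195  108  109  107 
188 109  107  110  200o 200o 200o 200o 201o 201o 200o 200o 200o 201  108  108  108 
1
[... 389 characters left out ...]
219  227  199  107  109  108 
200   0    1  108  199  230  207  212  211  212  210  220  232  107  108  109  109 
202   2    1    1    0  235  202o 210  212  211  200  220  236  108  108  109  109 
204   0    1    0    1  240  201o 201o 201  201  200o 221  241  109  107  109  109 
206   0   .     2    0  245  200o 200o 201o 200o 200o 221  246  108  109  108  110 
208  .     1    0    1  249    0    1    0    0  109  109  250  108  109  107  110 
210   1    3    0  253  253    0    0    0    1    1  109  253  108  108  109  109 
212   0    0    1  257  256    0    2    2    2    0    0  256  108  108  109  110 
214   0    0    1  262  260    0    1    1    0    0    1  261  260  109  108  109
```

View pics/w9c.png

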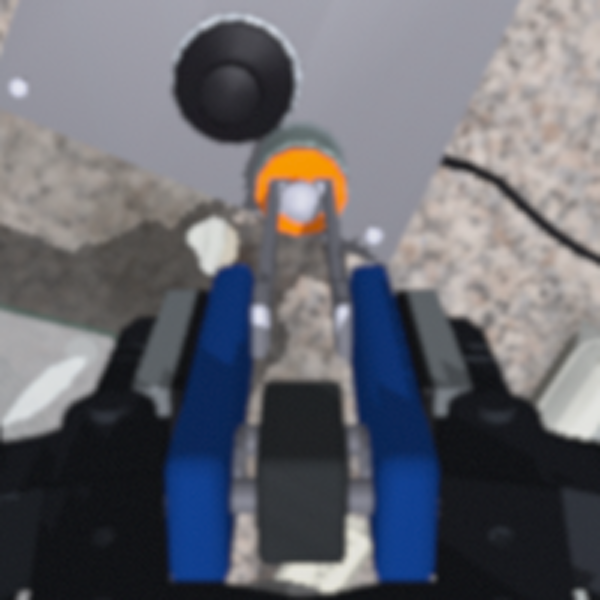

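The cap circle (r 12.7) puts the ampoule centre at tool (0.6, 2.2) mm, level in the hooks. The move to the cup axis is tool z -76 mm, then down.

```bash
python3 -m pendant '[31,0,0,-10,0, 31,0,0,-20,0, 31,0,0,-20,0, 31,0,0,-16,0, 31,0,0,-10,0, 31,0,0,0,0, 31,10,0,0,0, 31,20,0,0,0, 31,20,0,0,0, 31,10,0,0,0, 31,0,0,0,0, 31,0,0,0,0]'
python3 - <<'E'
from h import *
o=r.get_obs();M=R.from_rotvec(o['orientation']).as_matrix();t=np.array(o['tcp_pos'])
amp=t+M@[.0934,.0006,.00224];print('ampoule cap',amp.round(4),'err to cup tool y,z mm',((np.array([.5748,-.1706,0])-amp)@M*1000).round(2))
E
```

```text
clock: 18.85
tcp_pos: [0.5737, -0.1699, 0.2348]
orientation: [0.947, 1.354, -0.946]
contact_force: [0.4, -0.4, -2.6]
grip_width: 0.0327
ampoule cap [ 0.5751 -0.1719  0.1414] err to cup tool y,z mm [ 1.414e+02 -4.000e-02 -1.390e+00]
```

```bash
python3 -m pendant '[31,0,0,-1.3,0, 31,12,0,0,0, 31,15,0,0,0, 31,15,0,0,0, 31,12,0,0,0, 31,6,0,0,0, 31,0,0,0,0, 31,0,0,0,0]'
python3 - <<'E'
from h import *
o=r.get_obs();M=R.from_rotvec(o['orientation']).as_matrix();t=np.array(o['tcp_pos'])
amp=t+M@[.0934,.0006,.00224];print('ampoule cap',amp.round(4),'err to cup tool y,z mm',((np.array([.5748,-.1706,0])-amp)@M*1000).round(2))
E
```

```text
clock: 19.85
tcp_pos: [0.5731, -0.1686, 0.1746]
orientation: [0.947, 1.354, -0.946]
contact_force: [-0.5, 0.3, -2.7]
grip_width: 0.0326
ampoule cap [ 0.5745 -0.1705  0.0812] err to cup tool y,z mm [81.2   0.13  0.16]
```

```bash
python3 -m pendant '[31,4,0,0,0, 31,3,0,0,0, 31,2,0,0,0, 31,1.5,0,0,0, 31,0,0,0,0]'
python3 -m pendant '[31,1.5,0,0,0, 31,1.5,0,0,0, 31,0,0,0,0]'
```

```text
clock: 20.48
tcp_pos: [0.5726, -0.1686, 0.1635]
orientation: [0.947, 1.355, -0.947]
contact_force: [-0.7, 0.3, -3.5]
grip_width: 0.0327
clock: 20.85
tcp_pos: [0.5726, -0.1685, 0.1605]
orientation: [0.947, 1.355, -0.947]
contact_force: [-1.2, -0.1, -2.3]
grip_width: 0.0328
```

No resistance at TCP z 0.1605, so the foot is about 3 mm below the rim and in the bore. I'll continue in small steps.

```bash
python3 -m pendant '[31,1.5,0,0,0, 31,1.5,0,0,0, 31,0,0,0,0]'
python3 -m pendant '[31,1.5,0,0,0, 31,1.5,0,0,0, 31,0,0,0,0]'
python3 -m pendant '[31,1.5,0,0,0, 31,1.5,0,0,0, 31,0,0,0,0]'
```

```text
clock: 21.22
tcp_pos: [0.5725, -0.1685, 0.1574]
orientation: [0.946, 1.356, -0.947]
contact_force: [1.4, -0.2, -3.6]
grip_width: 0.0331
clock: 21.6
tcp_pos: [0.5731, -0.1686, 0.1549]
orientation: [0.947, 1.354, -0.946]
contact_force: [0.6, -0.2, -0.8]
grip_width: 0.033
clock: 21.98
tcp_pos: [0.5728, -0.1687, 0.1513]
orientation: [0.947, 1.355, -0.946]
contact_force: [1.2, 0.1, -1.5]
grip_width: 0.0328
```

```bash
python3 -m pendant '[31,1.5,0,0,0, 31,1.5,0,0,0, 31,0,0,0,0]'
python3 -m pendant '[31,1.5,0,0,0, 31,1,0,0,0, 31,0,0,0,0]'
python3 -m pendant '[31,1,0,0,0, 31,1,0,0,0, 31,0,0,0,0]'
```

```text
clock: 22.35
tcp_pos: [0.5727, -0.1684, 0.1483]
orientation: [0.947, 1.355, -0.946]
contact_force: [0.4, -0.1, -1.5]
grip_width: 0.033
clock: 22.72
tcp_pos: [0.5727, -0.1685, 0.1459]
orientation: [0.947, 1.355, -0.946]
contact_force: [1.2, 1.6, -0.8]
grip_width: 0.0331
clock: 23.1
tcp_pos: [0.5727, -0.1685, 0.1439]
orientation: [0.947, 1.355, -0.946]
contact_force: [1.7, -0.2, -0.4]
grip_width: 0.033
```

```bash
python3 -m pendant '[31,0.8,0,0,0, 31,0.7,0,0,0, 31,0,0,0,0]'
python3 -m pendant '[31,0.7,0,0,0, 31,0.7,0,0,0, 31,0,0,0,0]'

```

```text
clock: 23.48
tcp_pos: [0.5728, -0.1687, 0.1432]
orientation: [0.946, 1.355, -0.947]
contact_force: [-1.3, 0.3, 5.7]
grip_width: 0.0333
clock: 23.85
tcp_pos: [0.5731, -0.1687, 0.1431]
orientation: [0.946, 1.354, -0.947]
contact_force: [-3.4, 1.4, 15.9]
grip_width: 0.0329
```

It hit a hard stop at TCP z 0.143, the same height as when the ampoule stood on its well floor, which is also at 15 mm. It was pressed with about 19 N, so it's home. I'll ease off, open to the carry squeeze, and rise slowly.

```bash
python3 -m pendant '[33,0,0,0,0, 36,-0.5,0,0,0, 39,-0.5,0,0,0, 42.3,0,0,0,0, 42.3,0,0,0,0, 42.3,0,0,0,0, 42.3,0,0,0,0]'
python3 -m pendant '[42.3,-1.5,0,0,0, 42.3,-1.5,0,0,0, 42.3,-1.5,0,0,0, 42.3,0,0,0,0]'
```

```text
clock: 24.72
tcp_pos: [0.5725, -0.1687, 0.1421]
orientation: [0.946, 1.355, -0.947]
contact_force: [-0.5, -0.9, 1.9]
grip_width: 0.0423
clock: 25.22
tcp_pos: [0.5727, -0.1685, 0.1467]
orientation: [0.947, 1.355, -0.946]
contact_force: [-0.3, -0.2, -2.2]
grip_width: 0.0424
```

```bash
python3 -m pendant '[42.3,-2,0,0,0, 42.3,-3,0,0,0, 42.3,-3,0,0,0, 42.3,-4,0,0,0, 42.3,0,0,0,0]'
python3 -m pendant '[42.3,-15,0,0,0, 42.3,-20,0,0,0, 42.3,-20,0,0,0, 42.3,-20,0,0,0, 42.3,-15,0,0,0, 42.3,0,0,0,0, 42.3,0,0,0,0]'
python3 look.py w10; python3 - <<'E'
from h import *
z=np.load('w10.npz');P=z['P'];a=z['a'];Z=P[...,2]
cv2.imwrite('pics/w10c.png',cv2.resize(a[100:340,140:380,::-1],(600,600),interpolation=cv2.INTER_CUBIC))
hsv=cv2.cvtColor(a,cv2.COLOR_RGB2HSV);m=(hsv[...,0]<22)&(hsv[...,0]>3)&(hsv[...,1]>140)&(np.hypot(P[...,0]-.575,P[...,1]+.17)<.03)
p=P[m];print(m.sum(),np.median(p,0).round(4) if len(p) else '')
s=(Z>.054)&(Z<.066)&(np.hypot(P[...,0]-.575,P[...,1]+.17)<.015);print('stud',s.sum(),np.median(P[s],0).round(4))
E
```

```text
clock: 25.85
tcp_pos: [0.573, -0.1686, 0.1592]
orientation: [0.947, 1.354, -0.946]
contact_force: [-0.4, -0.1, -1.9]
grip_width: 0.0425
clock: 26.72
tcp_pos: [0.5723, -0.1686, 0.2482]
orientation: [0.946, 1.356, -0.947]
contact_force: [-1.0, -0.3, -3.7]
grip_width: 0.0421
{'clock': 26.725, 'joints': [0.5627, 0.3771, -0.4922, 1.7035, 0.1954, 1.1109, 0.3638], 'tcp_pos': [0.5723, -0.1686, 0.2482], 'orientation': [0.9463, 1.356, -0.9471], 'contact_force': [-1.0302, -0.309, -3.7184], 'grip_width': 0.0421}
[[-0.001, 0.939, 0.344], [0.0, 0.344, -0.939], [-1.0, -0.001, -0.0]]
222 [ 0.5733 -0.1685  0.0496]
stud 79 [ 0.5739 -0.1699  0.0601]
```

View pics/w10c.png

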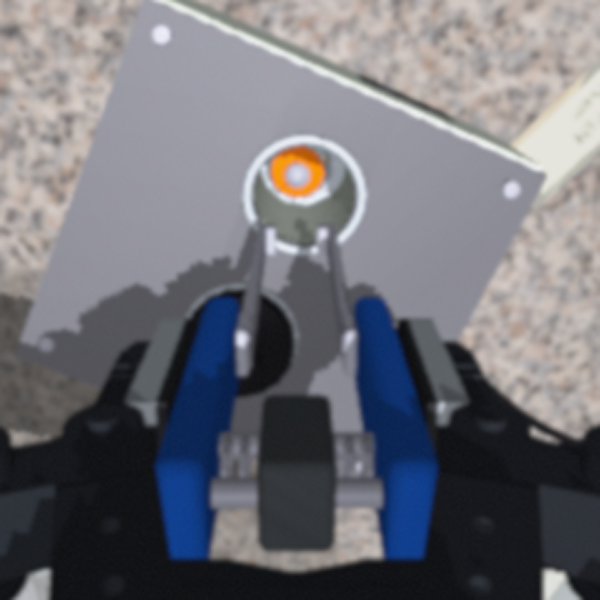

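The ampoule stands upright in the cup, with cap z 0.0496 and stud z 0.0601 against 0.049 and 0.0605 expected. The tongs are free of it. I'll carry them back over the stand.

```bash
python3 -m pendant '[42,0,-4,-10,0, 42,0,-8,-21,0, 42,0,-10,-27,0, 42,0,-11,-29,0, 42,0,-11,-29,0, 42,0,-10,-27,0, 42,0,-8,-21,0, 42,0,-5,-14,0, 42,0,-3.3,-8.4,0, 42,0,0,0,0, 42,0,0,0,0, 42,15,0,0,0, 42,20,0,0,0, 42,10,0,0,0, 42,0,0,0,0, 42,0,0,0,0]'
python3 look.py w11; python3 - <<'E'
from h import *
o=r.get_obs();M=R.from_rotvec(o['orientation']).as_matrix();t=np.array(o['tcp_pos'])
print('to grasp pose, tool mm',((np.array([.4422,-.0177,.0968])-t)@M*1000).round(2))
E
```

```text
clock: 28.78
tcp_pos: [0.4429, -0.0177, 0.204]
orientation: [0.947, 1.355, -0.946]
contact_force: [-0.1, -0.2, -1.4]
grip_width: 0.0419
{'clock': 28.775, 'joints': [0.4562, 0.1754, -0.6085, 2.0812, 0.1258, 0.9191, 0.1299], 'tcp_pos': [0.4429, -0.0177, 0.204], 'orientation': [0.9469, 1.3547, -0.9462], 'contact_force': [-0.1279, -0.1556, -1.4129], 'grip_width': 0.0419}
[[0.001, 0.939, 0.344], [0.0, 0.344, -0.939], [-1.0, 0.001, 0.0]]
to grasp pose, tool mm [107.41  -0.89  -0.33]
```

```bash
python3 -m pendant '[42,0,-0.7,-0.8,0, 42,12,0,0,0, 42,10,0,0,0, 42,6,0,0,0, 42,4,0,0,0, 42,0,0,0,0]'
python3 -m pendant '[42,8,0,0,0, 42,12,0,0,0, 42,12,0,0,0, 42,12,0,0,0, 42,10,0,0,0, 42,6,0,0,0, 42,0,0,0,0]'
```

```text
clock: 29.58
tcp_pos: [0.4415, -0.0172, 0.1714]
orientation: [0.946, 1.356, -0.947]
contact_force: [-0.2, 0.5, -2.5]
grip_width: 0.0421
clock: 30.45
tcp_pos: [0.4414, -0.0171, 0.1113]
orientation: [0.946, 1.356, -0.947]
contact_force: [0.2, -0.9, -1.5]
grip_width: 0.0419
```

Legs are in the slot with no resistance. I'll lower slowly until the pads bear on the stand.

```bash
python3 -m pendant '[42,4,0,0,0, 42,4,0,0,0, 42,2,0,0,0, 42,0,0,0,0]'
python3 -m pendant '[42,1.5,0,0,0, 42,1,0,0,0, 42,0,0,0,0]'
```

```text
clock: 30.95
tcp_pos: [0.4415, -0.0172, 0.1016]
orientation: [0.946, 1.355, -0.947]
contact_force: [-0.3, 0.3, -2.5]
grip_width: 0.0419
clock: 31.32
tcp_pos: [0.4417, -0.0172, 0.0992]
orientation: [0.947, 1.355, -0.946]
contact_force: [0.8, 0.6, -1.8]
grip_width: 0.042
```

```bash
python3 -m pendant '[42,1,0,0,0, 42,1,0,0,0, 42,0,0,0,0]'
python3 -m pendant '[42,0.7,0,0,0, 42,0.7,0,0,0, 42,0,0,0,0]'
```

```text
clock: 31.7
tcp_pos: [0.4421, -0.0174, 0.0978]
orientation: [0.947, 1.354, -0.947]
contact_force: [-2.3, -0.3, 5.1]
grip_width: 0.0423
clock: 32.08
tcp_pos: [0.4424, -0.0173, 0.0966]
orientation: [0.947, 1.354, -0.946]
contact_force: [-1.7, -0.8, 8.0]
grip_width: 0.0424
```

Bearing on the stand. I'll release, open slowly, rise and check.

```bash
python3 -m pendant '[44,0,0,0,0, 47,0,0,0,0, 55,0,0,0,0, 70,0,0,0,0, 85,0,0,0,0, 85,0,0,0,0, 85,0,0,0,0, 85,-10,0,0,0, 85,-30,0,0,0, 85,-40,0,0,0, 85,-40,0,0,0, 85,-40,0,0,0, 85,0,0,36,0, 85,0,0,36,0, 85,0,0,0,0, 85,0,0,0,0]'
python3 look.py w12; python3 - <<'E'
from h import *
z=np.load('w12.npz');P=z['P'];X,Y,Z=P[...,0],P[...,1],P[...,2]
t=(Z>.14)&(Z<.17)&(np.hypot(X-.441,Y+.02)<.045);p=P[t];print('tongs top',cv2.minAreaRect(p[:,:2].astype(np.float32)),len(p),np.median(p,0).round(4))
t=(abs(Z-.084)<.004)&(np.hypot(X-.441,Y+.02)<.045);p=P[t];print('stand',cv2.minAreaRect(p[:,:2].astype(np.float32)))
b,e=grab('side');s,_=grab('scene')
cv2.imwrite('pics/fin.png',np.hstack([cv2.resize(z['a'],(400,300)),cv2.resize(b[60:300,120:440],(400,300))])[:,:,::-1])
E
```

```text
clock: 34.08
tcp_pos: [0.4661, -0.0842, 0.2561]
orientation: [0.947, 1.356, -0.946]
contact_force: [0.2, 0.3, 0.4]
grip_width: 0.0846
{'clock': 34.075, 'joints': [0.5613, 0.161, -0.5647, 1.9597, 0.0987, 1.0476, 0.3047], 'tcp_pos': [0.4661, -0.0842, 0.2561], 'orientation': [0.9466, 1.3556, -0.946], 'contact_force': [0.1974, 0.2688, 0.3702], 'grip_width': 0.0846}
[[0.0, 0.939, 0.345], [0.0, 0.345, -0.939], [-1.0, 0.0, -0.0]]
tongs top ((0.44253814220428467, -0.018506944179534912), (0.04605051130056381, 0.019945893436670303), 20.239990234375) 933 [ 0.4421 -0.0187  0.1507]
stand ((0.44090619683265686, -0.01892947219312191), (0.05562237650156021, 0.041487764567136765), 19.93583869934082)
```

View pics/fin.png

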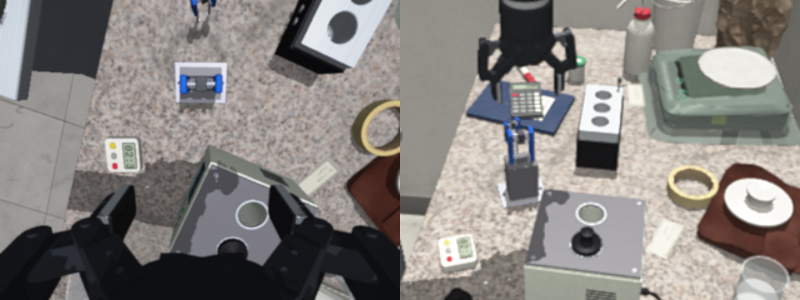

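The tongs stand upright in the slot, within 2 mm of the stand's centre, with their top at z 0.151 (0.152 expected). The gripper is clear.

```bash
python3 -c "
from bench import r
print(r.hand_in())"
```

```text
the job is handed in; nothing more can be done
None
```

The orange-capped ampoule is home in the calorimeter's cup, the tongs stand in their stand again, and the job is handed in at about 34 s on the robot's clock. I was given no verdict.

I took the tongs at a 42 mm opening, closed them on the stud in the +y well and lifted the ampoule clear. I had found the cup 3.5 mm off the channel's axis with the wrist camera, so the ampoule went in on the cup's axis. It met no rim and was pressed home with about 19 N against a 35 N limit.

| Last check | Measured | Expected |
|---|---|---|
| Ampoule cap height | 49.6 mm | 49 mm |
| Ampoule stud height | 60.1 mm | 60.5 mm |
| Tongs top height | 151 mm | 152 mm |
| Tongs off the stand's centre | under 2 mm | under 12 mm |
| Contact force, gripper open and clear | about 0.5 N (noise) | 0 N |

**Disagreements:**
- **Squeeze width:** on the stud the fingers read 33 mm, where about 36 mm was expected. The lifted cap confirmed the grip.
- **Contact springs:** they resisted with only about 2–3 N, less than the stated 4–12 N. The height check still shows the ampoule home.
- **Tongs in the grasp:** they sat about 2–3 mm lower in the fingers than planned, with no effect on the result.

I did not re-measure the white-capped and blue-capped ampoules at the end. The tongs entered only the orange ampoule's well.

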